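# Pull a sticking cover off a tube rack

### The arm

A 6-joint arm with a two-finger parallel gripper is mounted at the origin on the work surface. World frame = base frame: x ahead of the robot, y to its left, z up, the work surface at z = 0. Lengths are in m, angles in degrees, forces in N, time in s.
With the tool pointing down it reaches from about 0.25 to 0.725 m from the base axis. Payload 9.7 kg.
Tool frame: the origin (TCP) lies at the very end of the fingers, on their centre line; the grasp point (between the pads) lies 19 mm behind it; y points along the fingers, x is the direction in which the jaws open and shut, and the axes are right-handed (so a half turn about y gives the same grasp; the last joint's range is limited). The gripper opens to 85 mm and grips with 20 to 120 N. Pads are 22 mm wide; open, the fingers measure 114 mm over their backs; the gripper's body (76 mm by 85 mm) begins 54 mm behind the grasp point. The pads swing forward as they close: fully open they stand 13 mm farther back than shut.
Start: joints at [66.864, 4.979, 10.078, 95.1, 0, 90], TCP at [0.216, 0.506, 0.231] pointing down, gripper open.
Joint ranges: [-179.16, 179.16], [-48.56, 103.87], [-65.8, 70.77], [-126.05, 130.52], [-82.76, 87.17], [-180, 180]. Speed limits (degrees/s): [127.2, 127.2, 147.25, 180, 180, 180].

### API

Orientations are given as [roll, pitch, yaw] about the fixed x, y, z axes, in that order (R = Rz(yaw) Ry(pitch) Rx(roll)).
In Python, from workcell import bot gives the robot as it stands.
- The arm moves only by the shell command python3 -m jog 'ROWS' [FORCE]. ROWS is JSON, a list of rows, each a list of 7 numbers: the closure, from 0 (fully open) to 1 (shut), then the shift along the world's x, y, z in units of 25 mm (1.0 is 25 mm), then the turn, a rotation vector about the world's x, y, z in units of 5 degrees (1.0 is 5 degrees). A call has 1 to 5 rows; each row is the pose to reach, as a shift and turn from the pose commanded when the call began; what a row does not reach only later rows make up. A row lasts 1/10 s, in which the tool goes at most 50 mm and 8.59 degrees, less where a joint would pass 70% of its speed; a pose out of reach is approached as far as the arm can. A call with a gripper value outside its range is refused whole. The fingers move at their own pace and stop on an object; FORCE is the grip in N (left out, the last holds). Time passes only in rows, so rows that repeat a pose let the fingers close. It gives the time, the measured TCP pose, the force and the opening at its end, in the units of the state.
- bot.get_obs(): the state, without advancing time (a new reading comes with each control period).
- bot.camera(name): name is "side" or "top" or "wrist"; returns (picture, depth): 420x560x3 uint8, red, green, blue; 420x560 float32, m along the optical axis (not along the pixel's ray), 0 where there is no reading.
- bot.camera_model(name): a dict with "fx", "fy", "cx", "cy" (pixels), "rvec" (rotation vector, rad) and "tvec" (3), from world to camera coordinates, as OpenCV has them; the wrist camera has in their place "tool_from_camera" (4x4, takes a point from camera to tool coordinates, whose origin is the TCP and whose axes are the tool frame's). Camera axes: x right, y down, z forward; pixel columns grow to the right and rows downward; lengths in m; the calibration is good to about 2 mm. A picture is of the moment at which its call begins: read the wrist's pose just before it. camera_model takes no time and is no camera call.
- bot.job_done(): hands the job in, once; it reports no verdict.
Trained networks look in the newest picture that a camera, given by its name, has taken for a name from the list of things; names that differ only in an ending like _2 or _b are one class to them, and where a whole thing is asked for, a point or a joint stands for the part that bears it (a point fixed in the world has none). Each returns a list of dicts, best first, with "conf" (0 to 1); they miss things now and then, are a little off and sometimes report something else, mostly with a low value. They report only what shows in the picture. A call takes as long as a camera call. They do not tell look-alikes from the thing itself.
- bot.regions_of(camera, label): "pixels" (420x560 bool, what is visible of it) and "point" ([row, column] in pixels, amid what is visible of it).
The state is a dict: "time": time; "q": joint angles; "qd": joint speeds; "joint_efforts": joint torques, N m; "ee_pos": TCP position; "tcp_rot": TCP orientation; "wrist_force": force on the tool from outside, world axes, zero at the start; "torque": the same for the moment, N m; "opening": finger opening in m.
Only numpy, scipy, OpenCV 4.12 (cv2) and the standard library are available. Lean on these libraries where they do the work, as an engineer would, in place of code of your own. Each camera call takes 0.05 s, during which the arm holds its last target. There are 200 camera calls.

### The job

Slide the covered tube rack along its sloping stand until its two side ears sit centred under the two hold-down fingers, then pull the sticking cover straight off, square to the slope, so that the rack stays down on the stand. Set the cover down gently in the shallow steel tray, open side down and flat on the tray's floor, let go, and leave the rack under the fingers and all the other things on the bench where they are.

Things in the scene. Friction and masses are not known exactly. Their poses are not given: they have to be found in the camera images.
- stand: Fixed aluminium stand sloping 30 degrees, low edge towards the robot, bed 230 mm (y) by 124 mm (x), yawed up to 15 degrees. Origin: middle of the bed surface, 65 mm above the bench. x up the slope, y level along the bed (robot's left), z square out of the bed, leaning to the robot. A ledge 5 mm high, its face at x = -40 mm, runs along y: the rack rests on it and slides easily (about 1 N; bed and ledge have a slippery coat).
- finger_low (a point): Tip of the fixed hold-down finger at the bed's low edge, at its underside: stand x = -41, y = -40, z = 16 mm. The finger is a round steel bar 9 mm thick, its top 25 mm above the bed, reaching in from a round post 12 mm thick whose inner side is at x = -53 mm. No end stop: the rack is right when its origin is at stand y = -40 mm.
- finger_up (a point): Tip of the like finger at the bed's upper edge, at its underside: stand x = +41, y = -40, z = 16 mm; its post's inner side is at x = +53 mm.
- rack: White rack of capped tubes under the cover; loose, about 0.2 kg. Origin: centre of its underside; axes parallel to the stand's. Base 78 (x) by 110 (y) by 12 mm; upper block 61 by 97 mm up to 50 mm, caps to 55 mm. It starts left of the fingers, its origin at stand x = -1 mm and y from -5 to +45 mm.
- ear_low (a point): Dark dot on top of the rack's lower ear: rack x = -44.5, y = 0, z = 12 mm. The two ears, one on each long side of the base, are 20 mm long along y and reach out to x = -49 and +49 mm, between 7 and 12 mm above the rack's underside, so they pass 4 mm under the fingers.
- cover: Clear plastic cover over the rack, loose, about 80 g. Origin: centre of its lower rim, axes parallel to the rack's; when on, 12 mm above the rack's origin. Outside 70 (x) by 106 (y) mm, walls 3 mm, roof top at 50 mm, open below. Sprung nibs in the rack grip it with 5 to 10 N, more than the rack's weight, for the first 15 to 20 mm of lift; its walls leave 1.5 mm each side. It is clear after 45 mm.
- cover_rib (a point): Middle of the solid grey grip rib on the cover's roof, 62.5 mm above the cover's origin: 12 mm thick along x, 60 mm long along y, from 50 to 75 mm above the origin. Take it across its thickness, with the tool square to the slope.
- tray: Fixed shallow open steel tray, 160 by 160 mm, 18 mm high, walls and floor 4 mm, on the bench to the left or the right; a small grey centrifuge 140 mm square, 85 mm high, stands on the other side. Origin: centre of its underside, z up. The cover fits any way round; its rim then rests 4 mm above the tray's origin.
- amber: Bystander, loose: brown bottle 56 mm across, 155 mm high, origin under its centre.
- jar: Bystander, loose: jar 44 mm across, 70 mm high, origin under its centre.
- beaker: Bystander, loose: small glass beaker 50 mm across, 55 mm high, origin under its centre.
- pipette: Bystander, loose: pipette lying along its y axis, from y = -77 to +108 mm, 26 mm thick.
- tipbox: Bystander, loose: box 75 by 115 mm, 60 mm high, behind the stand, origin under its centre.
- vial_a: Bystander, loose: vial 28 mm across, 50 mm high, origin under its centre.
- vial_b: Bystander, loose: vial 28 mm across, 50 mm high, origin under its centre.
Not all that is in view belongs to the job. What is shaped like the cover but yellow is not meant. Of the things that look like the tray, the larger one is meant.

How it is judged (in metres and radians):
On the way, in this order (a step that is already met when the one before it is completed fails the run):
1. the rack, cover still on, is slid along the bed until its ears are centred under the fingers (within 7 mm) (y of rack in the frame of stand between -0.047 and -0.033 m and x of rack in the frame of stand between -0.005 and 0.005 m and z of rack in the frame of stand below 0.007 m and angle between the z axis of rack and the z axis of stand, either way round below 0.08 rad and z of cover in the frame of rack below 0.018 m), for 0.2 s.
2. the cover is pulled clear while the rack stays down under the fingers (y of rack in the frame of stand between -0.049 and -0.031 m and x of rack in the frame of stand between -0.005 and 0.005 m and z of rack in the frame of stand below 0.007 m and angle between the z axis of rack and the z axis of stand, either way round below 0.08 rad and z of cover in the frame of rack above 0.055 m), for 0.1 s.
At the end, for the whole second after the job is handed in: Rack down on the bed, ears under the fingers (9 mm along the bed, 5 mm across, lifted under 7 mm); cover open side down in the tray (rim within 5 mm of its floor, tilt under 0.06 rad, centre within 50 mm of the tray's centre); both at rest, gripper touching nothing (y of rack in the frame of stand between -0.049 and -0.031 m and x of rack in the frame of stand between -0.005 and 0.005 m and z of rack in the frame of stand below 0.007 m and angle between the z axis of rack and the z axis of stand, either way round below 0.08 rad and z of cover in the frame of tray between 0 and 0.009 m and angle between cover's own z axis and vertical below 0.06 rad and horizontal distance between cover and tray below 0.05 m and linear speed of each of cover, rack below 0.02 m/s and contact force between the fingers and anything else below 0.1 N).
It fails at once if the rack is dragged up off the bed (origin more than 12 mm above it, or its upright axis more than 0.2 rad from the bed's) (z of rack in the frame of stand above 0.012 m or angle between the z axis of rack and the z axis of stand, either way round above 0.2 rad).
It fails at once if the cover is dropped: it falls faster than 0.4 m/s without being held (contact force between the fingers and cover below 0.05 N and linear speed of cover above 0.4 m/s).
It fails at once if a bystander is shifted by more than 25 mm or knocked over (distance of any of amber, jar, beaker, pipette, tipbox, vial_a, vial_b from where it was at the start of the episode above 0.025 m or angle between any of amber, jar, beaker, pipette, tipbox, vial_a, vial_b's own z axis and vertical above 0.5 rad).
It also fails if it takes over 48 s, if anything falls off the work surface, if the arm or the gripper's body presses on something with over 40 N, if the wrist force passes 120 N, or if a joint passes its speed limit or range.

## Working session

There is one attempt and no reset: what is moved stays moved. The work goes in short steps, Python scripts to look and compute and a shell command to move; the robot and the scene stay as the last step left them, time stands still between calls to the robot, and variables do not carry over. Pictures are saved under pics/ and viewed, about 8 in all and at most 12, crops included, and the job is handed in when it is done.

```bash
ls; mkdir -p pics
cat > h.py <<'E'
import numpy as np, cv2
from scipy.spatial.transform import Rotation as R
from workcell import bot
def cam(n):
    o=bot.get_obs(); p,d=bot.camera(n); m=bot.camera_model(n)
    if 'rvec' in m:
        Rm=cv2.Rodrigues(np.array(m['rvec'],float))[0]; T=np.eye(4); T[:3,:3]=Rm.T; T[:3,3]=-Rm.T@np.array(m['tvec'],float).ravel()
    else:
        W=np.eye(4); W[:3,:3]=R.from_euler('xyz',o['tcp_rot'],degrees=True).as_matrix(); W[:3,3]=o['ee_pos']; T=W@np.array(m['tool_from_camera'])
    return p,d,m,T
def cloud(d,m,T):
    v,u=np.mgrid[:d.shape[0],:d.shape[1]]
    P=np.stack([(u-m['cx'])/m['fx']*d,(v-m['cy'])/m['fy']*d,d],-1)
    return P@T[:3,:3].T+T[:3,3]
def proj(X,m,T):
    c=(np.atleast_2d(X)-T[:3,3])@T[:3,:3]
    return np.stack([c[:,0]/c[:,2]*m['fx']+m['cx'],c[:,1]/c[:,2]*m['fy']+m['cy']],-1)
def save(p,f): cv2.imwrite('pics/'+f,p[:,:,::-1])
E
python3 - <<'E'
from h import *
o=bot.get_obs(); print(o)
ims=[]
for n in ['side','top']:
    p,d,m,T=cam(n); C=cloud(d,m,T); np.savez(n,p=p,d=d,C=C); ims.append(p)
    print(n,T[:3,3].round(3),m['fx'])
    for l in ['stand','rack','cover','cover_rib','ear_low','finger_low','finger_up','tray','amber','jar','beaker','pipette','tipbox','vial_a']:
        for r in bot.regions_of(n,l):
            k=r['pixels']&(d>0); 
            if r['conf']>.3: print(n,l,round(r['conf'],2),np.round(r['point']),k.sum(),np.median(C[k],0).round(3) if k.any() else '')
    save(p,n+'0.png')
E
```

```text
pics
{'time': 0.0, 'q': array([ 6.68622590e+01,  5.00920685e+00,  1.00346172e+01,  9.50975915e+01,
       -4.41889399e-04,  9.00013811e+01]), 'qd': array([ 0.04823085, -0.08698964,  0.04901342, -0.09407987,  0.00107756,
        0.03976691]), 'joint_efforts': array([ 3.88774852e-04, -5.20381773e+01,  4.64801037e+01,  1.63386570e-02,
       -8.14322152e-05, -3.09521880e-06]), 'ee_pos': array([0.21603574, 0.50556007, 0.23060268]), 'tcp_rot': array([-9.00004436e+01,  7.21811479e-02,  6.68608779e+01]), 'wrist_force': array([-0.52555916,  1.09441765,  0.13510205]), 'torque': array([ 0.01006564, -0.01879458,  0.01020942]), 'opening': 0.08531938161840683}
side [0.416 0.647 0.889] 389.9723274665167
side stand 0.58 [257. 246.] 1954 [0.583 0.098 0.068]
side rack 0.61 [240. 245.] 244 [0.583 0.084 0.088]
side rack 0.53 [256. 248.] 1682 [0.583 0.102 0.07 ]
side cover 0.94 [230. 264.] 1415 [0.543 0.058 0.118]
side cover 0.92 [297. 355.] 1679 [0.3   0.19  0.069]
side cover_rib 0.82 [229. 265.] 1389 [0.543 0.058 0.118]
side cover_rib 0.68 [297. 354.] 1644 [0.3   0.189 0.069]
side finger_low 0.7 [252.
[... 1058 characters left out ...]
ar_low 0.51 [168. 270.] 48 [0.596 0.047 0.094]
top finger_low 0.67 [174. 294.] 2136 [ 0.583 -0.022  0.067]
top finger_up 0.66 [175. 292.] 2118 [ 0.581 -0.022  0.067]
top finger_up 0.32 [234. 258.] 433 [0.404 0.086 0.02 ]
top tray 0.91 [306. 408.] 1468 [ 0.186 -0.355  0.002]
top tray 0.78 [225. 399.] 2920 [ 0.433 -0.331  0.003]
top amber 0.61 [162. 218.] 379 [0.611 0.192 0.104]
top amber 0.59 [184. 271.] 1098 [0.543 0.035 0.121]
top amber 0.53 [174. 293.] 2022 [ 0.583 -0.025  0.068]
top jar 0.78 [146. 347.] 228 [ 0.663 -0.185  0.066]
top pipette 0.59 [233. 259.] 409 [0.404 0.085 0.02 ]
top tipbox 0.96 [109. 269.] 1073 [0.775 0.054 0.058]
top tipbox 0.33 [173. 298.] 1923 [ 0.585 -0.028  0.069]
```

View pics/side0.png

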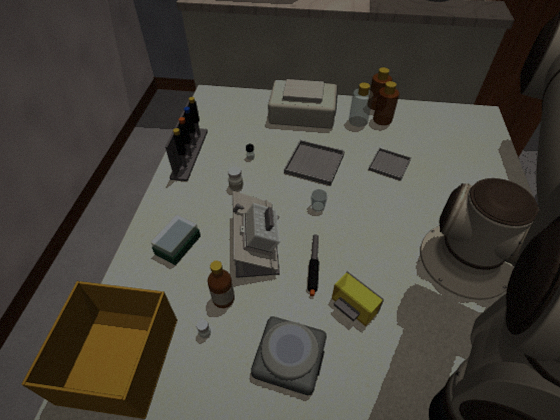

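View pics/top0.png

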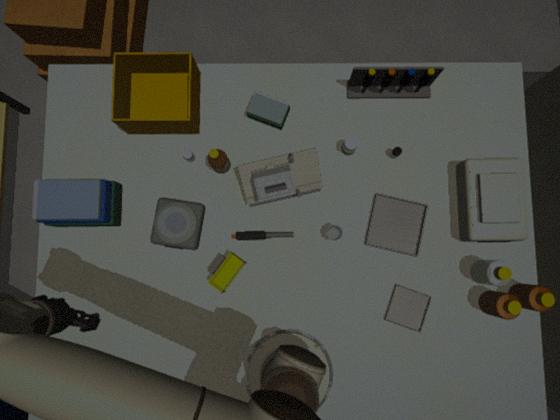

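```bash
cat > fit.py <<'E'
from h import *
import sys
def frame(y):
    y=np.radians(y); Rz=R.from_euler('z',y).as_matrix()
    return Rz@R.from_euler('y',-30,degrees=True).as_matrix()   # x up slope
def bed(C,c0,rad=.14):
    P=C.reshape(-1,3); P=P[(np.linalg.norm(P[:,:2]-c0,axis=1)<rad)&(P[:,2]>.02)&(P[:,2]<.12)]
    best=(0,)
    for yaw in np.arange(-16,16.5,.5):
        n=frame(yaw)[:,2]; s=P@n; h=np.sort(s); k=np.searchsorted(h,h+.004)-np.arange(len(h)); i=k.argmax()
        if k[i]>best[0]: best=(k[i],yaw,h[i]+.002)
    k,yaw,s0=best
    Q=P[abs(P@frame(yaw)[:,2]-s0)<.004]
    n=np.linalg.svd(Q-Q.mean(0))[2][2]; n*=np.sign(n[2])
    L=(Q-Q.mean(0))@frame(yaw)
    r=cv2.minAreaRect(np.ascontiguousarray(L[:,:2]*1000,dtype=np.float32))
    print('bed n',k,'yaw',yaw,'slope',np.degrees(np.arccos(n[2])).round(2),'normal yaw',np.degrees(np.arctan2(-n[1],-n[0])).round(2),'rect(mm)',np.round(r[0],1),np.round(r[1],1),round(r[2],2),'centre',(Q.mean(0)+frame(yaw)@np.r_[np.array(r[0])/1000,0]).round(4))
    print('pct',np.percentile(L,[0,1,99,100],axis=0).round(4).tolist())
    return yaw,Q
E
python3 - <<'E'
from fit import *
for n in ['side','top']:
    z=np.load(n+'.npz'); bed(z['C'],np.array([.58,.03]))
m=bot.camera_model('wrist'); print(m)
E
```

```text
bed n 1085 yaw 13.0 slope 29.68 normal yaw 12.61 rect(mm) [-18.1 -22.4] [232.  125.1] 89.93 centre [0.571  0.0172 0.0663]
pct [[-0.0806, -0.1384, -0.004], [-0.0785, -0.136, -0.0035], [0.0435, 0.0928, 0.0036], [0.0445, 0.0936, 0.0039]]
bed n 1097 yaw 13.0 slope 30.09 normal yaw 12.73 rect(mm) [-10.8  13.2] [229.7 125.8] 89.84 centre [0.5716 0.0176 0.0639]
pct [[-0.0737, -0.1017, -0.0041], [-0.0717, -0.1003, -0.0039], [0.0511, 0.1268, 0.0037], [0.0523, 0.1281, 0.0039]]
{'fx': 346.7257008436123, 'fy': 346.7257008436123, 'cx': 278.96996322195497, 'cy': 202.51646588869392, 'tool_from_camera': array([[ 9.99999525e-01, -8.91129075e-04, -3.94952512e-04,
         2.29251659e-04],
       [ 8.52039155e-05, -3.23725159e-01,  9.46151158e-01,
        -1.42036603e-01],
       [-9.70998871e-04, -9.46150742e-01, -3.23724930e-01,
         8.39554817e-02],
       [ 0.00000000e+00,  0.00000000e+00,  0.00000000e+00,
         1.00000000e+00]])}
```

```bash
cat >> fit.py <<'E'
S0=np.array([.5713,.0174,.065]); YAW=12.9; RS=frame(YAW)
def toS(P): return (P-S0)@RS
def toW(p): return S0+RS@np.array(p)
RT=np.stack([RS[:,0],-RS[:,2],RS[:,1]],1)
def plan(p,Rt=RT):
    "shift/turn units to TCP world p, orientation Rt"
    o=bot.get_obs(); Rn=R.from_euler('xyz',o['tcp_rot'],degrees=True)
    print('shift',((p-o['ee_pos'])/.025).round(2),'turn',((R.from_matrix(Rt)*Rn.inv()).as_rotvec(degrees=True)/5).round(2),'from',o['ee_pos'].round(4))
E
python3 - <<'E'
from fit import *
for n in ['side','top']:
    z=np.load(n+'.npz'); L=toS(z['C'].reshape(-1,3)); d=L[(abs(L[:,0])<.06)&(abs(L[:,1])<.13)&(L[:,2]>.05)&(L[:,2]<.1)]
    r=d[d[:,2]>.07]; t=d[(d[:,2]>.055)&(d[:,2]<.067)]
    for k in (r,t): print(n,len(k),np.percentile(k,[2,50,98],axis=0).round(4).tolist())
p=toW([-.001,.025,.16]); print(p); plan(p)
E
```

```text
side 156 [[-0.0065, -0.0041, 0.0708], [0.0025, 0.0297, 0.0854], [0.0056, 0.0543, 0.0907]]
side 700 [[-0.0356, -0.0272, 0.056], [0.0083, 0.0385, 0.0629], [0.0336, 0.0772, 0.0656]]
top 128 [[-0.007, -0.0036, 0.071], [0.0018, 0.024, 0.084], [0.0058, 0.053, 0.0901]]
top 780 [[-0.0351, -0.0269, 0.0559], [0.0055, 0.0244, 0.0608], [0.034, 0.0755, 0.0655]]
[0.48689368 0.02371568 0.20306406]
shift [ 10.83 -19.28  -1.13] turn [  3.99  -4.78 -10.54] from [0.2161 0.5058 0.2313]
```

```bash
python3 -m jog '[[0,2,-3.5,0.5,0.7,-0.9,-2],[0,3,-5.5,1,1.2,-1.4,-3.2],[0,4,-7,1,1.6,-1.9,-4.2],[0,5,-9,1,2,-2.4,-5.2],[0,5.4,-9.6,1,2,-2.4,-5.3]]' 30
python3 -c "
from fit import *
plan(toW([-.001,.025,.16]))"
```

```text
time: 2.0
ee_pos: [0.3375, 0.2873, 0.256]
tcp_rot: [-93.8, -15.2, 40.6]
wrist_force: [1.7, 0.3, 0.0]
opening: 0.0853
shift [  5.98 -10.55  -2.12] turn [ 1.97 -2.34 -5.22] from [0.3375 0.2873 0.256 ]
```

```bash
python3 -m jog '[[0,1,-1.8,0,0.4,-0.4,-1],[0,2,-3.6,0,0.8,-0.9,-2],[0,3.2,-5.4,0,1.2,-1.3,-3],[0,4.2,-7.2,0,1.6,-1.8,-4],[0,5,-9,0,1.9,-2.2,-5]]'
python3 -c "
from fit import *
plan(toW([-.001,.025,.16]))"
```

```text
time: 2.5
ee_pos: [0.4601, 0.069, 0.2558]
tcp_rot: [-90.2, -29.3, 14.0]
wrist_force: [1.5, 1.0, -0.1]
opening: 0.0855
shift [ 1.07 -1.81 -2.11] turn [ 0.06 -0.14 -0.2 ] from [0.4601 0.069  0.2558]
```

```bash
python3 -m jog '[[0,0.6,-1,-0.8,0.03,-0.07,-0.1],[0,1.07,-1.8,-1.5,0.06,-0.14,-0.2],[0,1.07,-1.8,-2.1,0.06,-0.14,-0.2],[0,1.07,-1.8,-2.1,0.06,-0.14,-0.2],[0,1.07,-1.8,-2.1,0.06,-0.14,-0.2]]'
cat > look.py <<'E'
from fit import *
import sys
p,d,m,T=cam('wrist'); C=cloud(d,m,T); L=toS(C); np.savez('wrist',p=p,d=d,C=C)
ok=(d>0)&(abs(L[...,0])<.07)&(abs(L[...,1])<.12)
for nm,k in dict(rib=(L[...,2]>.07)&(L[...,2]<.095),roof=(L[...,2]>.055)&(L[...,2]<.067),rackbase=(L[...,2]>.009)&(L[...,2]<.0145)).items():
    k=k&ok&(abs(L[...,0])<.055); print(nm,k.sum(),np.percentile(L[k],[2,50,98],axis=0).round(4).tolist() if k.any() else '')
save(cv2.resize(p,None,fx=1.4,fy=1.4),sys.argv[1])
bed(C,S0[:2])
o=bot.get_obs(); print('TCP in stand',toS(o['ee_pos']).round(4),o['wrist_force'].round(1))
plan(toW([-.001,.025,.16]))
E
python3 look.py w1.png
```

```text
time: 3.0
ee_pos: [0.4862, 0.0262, 0.2033]
tcp_rot: [-90.0, -29.8, 13.1]
wrist_force: [-0.4, -0.2, 0.9]
opening: 0.0849
rib 1558 [[-0.0072, -0.0029, 0.0755], [-0.0017, 0.0288, 0.0861], [0.0043, 0.0549, 0.0874]]
roof 11397 [[-0.0352, -0.026, 0.0598], [-0.0013, 0.0329, 0.0613], [0.0324, 0.0769, 0.0626]]
rackbase 621 [[-0.0501, -0.0358, 0.0095], [0.0028, 0.0331, 0.0115], [0.0505, 0.0795, 0.0143]]
bed n 15712 yaw 12.5 slope 29.95 normal yaw 12.58 rect(mm) [ -2.7 -16.5] [125.  230.8] 0.03 centre [0.5713 0.0178 0.0643]
pct [[-0.0653, -0.1319, -0.0026], [-0.0643, -0.1289, -0.0017], [0.0581, 0.098, 0.002], [0.0598, 0.0989, 0.004]]
TCP in stand [-0.0004  0.0277  0.1607] [0.2 0.1 0.3]
shift [ 0.02 -0.11 -0.04] turn [ 0.01 -0.02 -0.05] from [0.4865 0.0264 0.204 ]
```

View pics/w1.png

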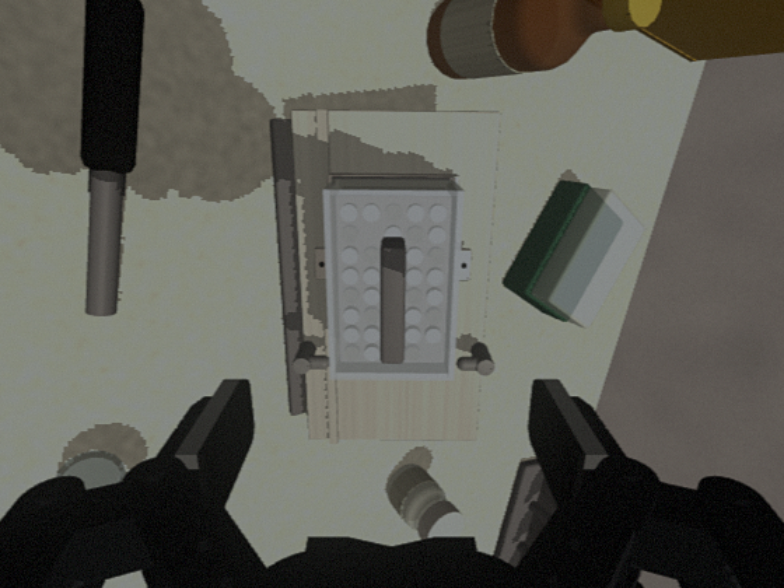

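```bash
sed -i 's/YAW=12.9/YAW=12.7/' fit.py
cat > rel.py <<'E'
from fit import *
C=np.load('wrist.npz')['C']; L=toS(C).reshape(-1,3)
for s in (-1,1):
    x=s*L[:,0]
    f=L[(x>.042)&(x<.052)&(L[:,1]<-.02)&(L[:,1]>-.06)&(L[:,2]>.019)&(L[:,2]<.03)]
    e=L[(x>.0425)&(x<.055)&(abs(L[:,1]-(0.025))<.075)&(L[:,2]>.0085)&(L[:,2]<.016)]
    for k in (f,e): print(s,len(k),np.percentile(k,[3,50,97],axis=0).round(4).tolist() if len(k) else '')
r=L[(abs(L[:,0])<.02)&(abs(L[:,1])<.1)&(L[:,2]>.08)&(L[:,2]<.095)]
print('rib',np.percentile(r,[2,50,98],axis=0).round(4).tolist(), cv2.minAreaRect((r[:,:2]*1000).astype(np.float32)))
plan(toW([-.001,.026,.16])); plan(toW([-.001,.026,.0655]))
E
python3 rel.py
```

```text
-1 105 [[-0.0514, -0.0425, 0.0199], [-0.0471, -0.0375, 0.023], [-0.0425, -0.0347, 0.0252]]
-1 176 [[-0.054, -0.0357, 0.01], [-0.0472, 0.0257, 0.0114], [-0.0439, 0.0346, 0.013]]
1 107 [[0.0425, -0.0426, 0.0201], [0.0471, -0.0373, 0.0235], [0.0514, -0.0347, 0.025]]
1 135 [[0.0428, -0.0367, 0.0095], [0.0452, 0.0236, 0.0113], [0.0545, 0.0341, 0.0137]]
rib [[-0.0072, -0.0031, 0.0837], [-0.0017, 0.0276, 0.0862], [0.0043, 0.0545, 0.0875]] ((-1.3404760360717773, 25.128562927246094), (60.075462341308594, 11.86681079864502), 89.93425750732422)
shift [ 0.01 -0.06 -0.04] turn [ 0.01 -0.02 -0.09] from [0.4865 0.0264 0.204 ]
shift [ 1.85  0.36 -3.31] turn [ 0.01 -0.02 -0.09] from [0.4865 0.0264 0.204 ]
```

```bash
python3 -m jog '[[0,0.45,0.04,-0.85,0,-0.02,-0.09],[0,0.9,0.14,-1.65,0,-0.02,-0.09],[0,1.35,0.24,-2.45,0,-0.02,-0.09],[0,1.6,0.3,-2.9,0,-0.02,-0.09],[0,1.6,0.3,-2.9,0,-0.02,-0.09]]'
python3 -c "
from fit import *
o=bot.get_obs(); print(toS(o['ee_pos']).round(4),o['wrist_force'].round(1))
plan(toW([-.0013,.0255,.0665]))"
```

```text
time: 3.55
ee_pos: [0.5261, 0.0343, 0.1292]
tcp_rot: [-90.0, -29.8, 12.8]
wrist_force: [0.2, 0.1, -0.8]
opening: 0.0854
[-0.0029  0.0264  0.0758] [ 0.2  0.1 -0.8]
shift [ 0.24  0.02 -0.29] turn [ 0.01 -0.04 -0.01] from [0.5261 0.0343 0.1292]
```

```bash
python3 -m jog '[[0,0.15,0,-0.2,0,-0.04,0],[0,0.24,0.02,-0.29,0,-0.04,0],[0,0.24,0.02,-0.29,0,-0.04,0]]'
python3 -c "
from fit import *
o=bot.get_obs(); print(toS(o['ee_pos']).round(4),o['wrist_force'].round(1))"
python3 -m jog '[[0.5,0,0,0,0,0,0],[0.7,0,0,0,0,0,0],[1,0,0,0,0,0,0],[1,0,0,0,0,0,0],[1,0,0,0,0,0,0]]' 40
python3 -c "
from fit import *
o=bot.get_obs(); print(toS(o['ee_pos']).round(4),o['wrist_force'].round(1))"
```

```text
time: 3.85
ee_pos: [0.5325, 0.0341, 0.1236]
tcp_rot: [-90.1, -30.1, 12.7]
wrist_force: [-0.9, 0.3, 0.6]
opening: 0.0854
[-0.0003  0.0248  0.0678] [-0.9  0.3  0.6]
time: 4.35
ee_pos: [0.5323, 0.0341, 0.1231]
tcp_rot: [-90.1, -30.1, 12.7]
wrist_force: [0.1, -0.2, -0.1]
opening: 0.0122
[-0.0007  0.0248  0.0675] [ 0.1 -0.2 -0.1]
```

```bash
python3 -m jog '[[1,0.044,-0.195,0,0,0,0],[1,0.11,-0.488,0,0,0,0],[1,0.176,-0.78,0,0,0,0],[1,0.242,-1.073,0,0,0,0],[1,0.308,-1.366,0,0,0,0]]'
python3 -m jog '[[1,0.066,-0.293,0,0,0,0],[1,0.132,-0.585,0,0,0,0],[1,0.198,-0.878,0,0,0,0],[1,0.264,-1.17,0,0,0,0],[1,0.264,-1.17,0,0,0,0]]'
python3 look.py w2.png; python3 rel.py
```

```text
time: 4.85
ee_pos: [0.5402, -0.0008, 0.1233]
tcp_rot: [-90.1, -30.1, 12.7]
wrist_force: [-1.4, 1.4, 3.9]
opening: 0.0111
time: 5.35
ee_pos: [0.547, -0.0308, 0.1233]
tcp_rot: [-90.2, -30.1, 12.7]
wrist_force: [-3.1, -2.0, 4.5]
opening: 0.0113
rib 5572 [[-0.0187, -0.0682, 0.0729], [-0.0016, -0.0336, 0.0861], [0.0159, -0.0117, 0.0939]]
roof 17159 [[-0.0354, -0.0643, 0.0596], [-0.0016, -0.0125, 0.0613], [0.0326, 0.0112, 0.0626]]
rackbase 760 [[-0.0504, -0.0497, 0.0093], [0.0001, 0.0123, 0.0117], [0.0534, 0.0133, 0.0144]]
-1 172 [[-0.0518, -0.0432, 0.0202], [-0.0488, -0.0377, 0.0236], [-0.0456, -0.0346, 0.0254]]
-1 55 [[-0.0546, -0.0496, 0.009], [-0.0496, -0.0357, 0.0114], [-0.0482, -0.0318, 0.0146]]
1 243 [[0.0429, -0.0434, 0.0204], [0.0474, -0.0379, 0.0234], [0.0518, -0.0348, 0.0252]]
1 67 [[0.0454, -0.0497, 0.0091], [0.047, -0.0356, 0.0113], [0.0548, -0.0323, 0.0149]]
rib [[-0.018, -0.0685, 0.0811], [-0.0012, -0.034, 0.0863], [0.0158, -0.0119, 0.094]] ((1.0625181198120117, -40.24968719482422), (35.51941680908203, 58.666778564453125), 20.538070678710938)
shift [-2.41  2.23  3.19] turn [0.03 0.03 0.03] from [ 0.5469 -0.0307  0.1233]
shift [-0.57  2.64 -0.08] turn [0.03 0.03 0.03] from [ 0.5469 -0.0307  0.1233]Traceback (most recent call last):
  File "look.py", line 8, in <module>
    bed(C,S0[:2])
    ~~~^^^^^^^^^^
  File "fit.py", line 14, in bed
    n=np.linalg.svd(Q-Q.mean(0))[2][2]; n*=np.sign(n[2])
      ~~~~~~~~~~~~~^^^^^^^^^^^^^
    u, s, vh = gufunc(a, signature=signature)
               ~~~~~~^^^^^^^^^^^^^^^^^^^^^^^^
numpy._core._exceptions._ArrayMemoryError: Unable to allocate 8.71 GiB for an array with shape (34187, 34187) and data type float64
```

View pics/w2.png

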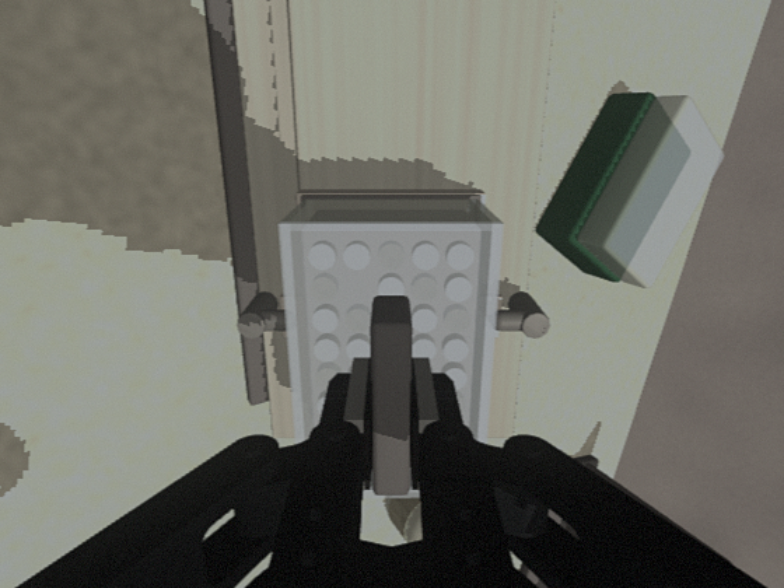

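```bash
python3 -m jog '[[1,0,0,0,0,0,0],[1,0,0,0,0,0,0],[1,-0.049,-0.011,0.087,0,0,0],[1,-0.117,-0.026,0.208,0,0,0],[1,-0.195,-0.044,0.346,0,0,0]]' 50
python3 -m jog '[[1,-0.078,-0.018,0.139,0,0,0],[1,-0.156,-0.035,0.277,0,0,0],[1,-0.234,-0.053,0.416,0,0,0],[1,-0.312,-0.07,0.554,0,0,0],[1,-0.39,-0.088,0.693,0,0,0]]'
python3 -c "
from fit import *
o=bot.get_obs(); print(toS(o['ee_pos']).round(4),o['wrist_force'].round(1),o['wrist_force']@RS)"
```

```text
time: 5.9
ee_pos: [0.5413, -0.0303, 0.131]
tcp_rot: [-90.1, -30.0, 12.7]
wrist_force: [4.2, 1.0, -5.0]
opening: 0.0106
time: 6.4
ee_pos: [0.5318, -0.0327, 0.1497]
tcp_rot: [-90.1, -30.1, 12.7]
wrist_force: [0.5, 0.2, -0.8]
opening: 0.0109
[-0.0005 -0.0402  0.0981] [ 0.5  0.2 -0.8] [ 0.02755163  0.07531903 -0.98006075]
```

```bash
python3 -m jog '[[1,-0.195,-0.044,0.346,0,0,0],[1,-0.39,-0.088,0.693,0,0,0],[1,-0.68,-0.154,1.21,0,0,0],[1,-1.07,-0.242,1.9,0,0,0],[1,-1.366,-0.308,2.425,0,0,0]]'
python3 look.py w3.png 2>/dev/null
python3 - <<'E'
from fit import *
z=np.load('top.npz'); C=z['C']; p=z['p']
# tray from top picture
P=C.reshape(-1,3); k=(abs(P[:,0]-.433)<.12)&(abs(P[:,1]+.331)<.12)&(P[:,2]>.011)&(P[:,2]<.03)
q=P[k]; print(len(q),cv2.minAreaRect((q[:,:2]*1000).astype(np.float32)))
for n in ['top','side']:
    C=np.load(n+'.npz')['C']
    p,d,m,T=cam(n); C2=cloud(d,m,T); np.savez(n+'_b',C=C2,p=p)
    for r in bot.regions_of(n,'tray'):
        kk=r['pixels']&(d>0); q=C2[kk]; print(n,r['conf'],cv2.minAreaRect((q[:,:2]*1000).astype(np.float32)))
for n in ['top','side']:
    L=toS(np.load(n+'_b.npz')['C']).reshape(-1,3)
    k=L[(abs(L[:,0])<.05)&(abs(L[:,1])<.12)&(L[:,2]>.04)&(L[:,2]<.06)]
    if len(k): print(n,'rack top',len(k),np.percentile(k,[2,50,98],axis=0).round(4).tolist())
E
```

```text
time: 6.9
ee_pos: [0.4973, -0.0405, 0.2116]
tcp_rot: [-90.1, -30.2, 12.7]
wrist_force: [1.0, 0.5, -0.9]
opening: 0.0108
rib 0 
roof 0 
rackbase 905 [[-0.0395, 0.0007, 0.0097], [-0.0012, 0.0108, 0.0113], [0.0365, 0.0143, 0.014]]
bed n 17434 yaw 12.5 slope 29.94 normal yaw 12.55 rect(mm) [ -2.3 -11.8] [117.1 124.5] 89.93 centre [0.5608 0.0642 0.0643]
pct [[-0.0645, -0.0704, -0.0033], [-0.0631, -0.0606, -0.0017], [0.0584, 0.0458, 0.002], [0.06, 0.0467, 0.004]]
TCP in stand [ 0.001  -0.0405  0.1716] [0.4 0.4 2.7]
shift [-0.42  2.59 -0.44] turn [0.02 0.07 0.01] from [ 0.4974 -0.0407  0.2141]
322 ((433.01953125, -328.7609558105469), (161.59735107421875, 160.6315460205078), 76.19375610351562)
top 0.94 ((434.13427734375, -331.9786376953125), (168.26368713378906, 167.33250427246094), 76.20024871826172)
top 0.93 ((186.34735107421875, -354.892333984375), (113.14032745361328, 110.28026580810547), 70.3470687866211)
side 0.79 ((180.93955993652344, -362.5740051269531), (132.78221130371094, 108.81129455566406), 70.4430160522461)
top rack top 225 [[0.0127, -0.0874, 0.0409], [0.0234, -0.0399, 0.0495], [0.0298, 0.0056, 0.058]]
side rack top 556 [[-0.0281, -0.0845, 0.0414], [0.008, -0.0235, 0.0528], [0.0291, 0.0079, 0.0585]]
```

View pics/w3.png

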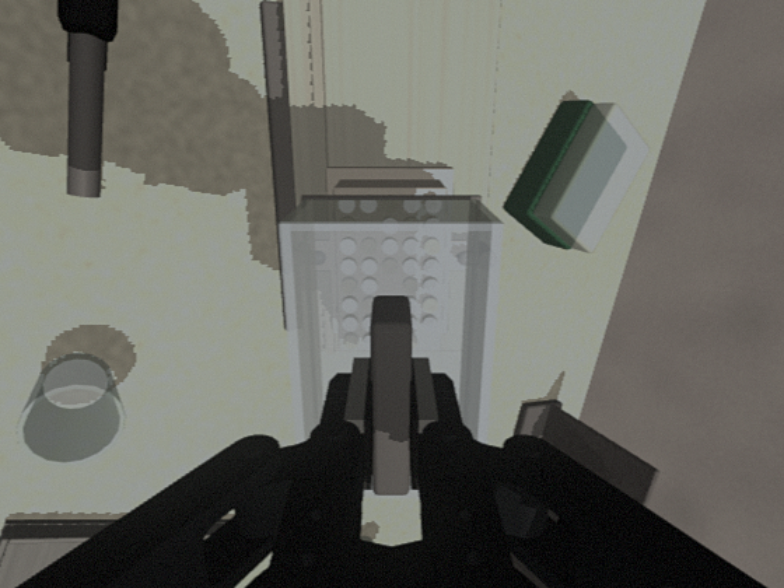

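```bash
cat > pl.py <<'E'
from fit import *
import sys
x=list(map(float,sys.argv[1:5])); plan(np.array(x[:3]),R.from_euler('xyz',[-90,0,x[3]],degrees=True).as_matrix())
E
python3 pl.py .433 -.33 .2 -14
```

```text
shift [ -2.59 -11.59  -0.37] turn [ 0.09  6.07 -5.21] from [ 0.4978 -0.0403  0.2092]
```

```bash
python3 -m jog '[[1,-0.2,-0.6,0.3,0,0.3,-0.3],[1,-0.5,-1.6,0.6,0,0.9,-0.8],[1,-0.8,-2.8,0.8,0.03,1.6,-1.4],[1,-1.1,-4,0.8,0.04,2.3,-2],[1,-1.4,-5.2,0.8,0.05,3,-2.6]]'
python3 -m jog '[[1,-0.3,-1.3,0,0,0.7,-0.6],[1,-0.6,-2.6,0,0.01,1.4,-1.2],[1,-0.8,-3.9,-0.3,0.02,2.1,-1.8],[1,-1,-5.2,-0.6,0.03,2.8,-2.4],[1,-1.2,-6.2,-1,0.04,3.07,-2.6]]'
python3 pl.py .433 -.33 .12 -14
```

```text
time: 7.65
ee_pos: [0.4625, -0.1713, 0.229]
tcp_rot: [-88.2, -15.1, -1.2]
wrist_force: [0.0, -0.5, -1.0]
opening: 0.0107
time: 8.15
ee_pos: [0.4331, -0.3269, 0.2027]
tcp_rot: [-90.0, 0.2, -14.0]
wrist_force: [0.4, 1.3, -1.4]
opening: 0.0111
shift [-0.   -0.12 -3.31] turn [-0.01 -0.04  0.01] from [ 0.4331 -0.3269  0.2027]
```

```bash
python3 -m jog '[[1,0,-0.05,-0.8,0,0,0],[1,0,-0.1,-1.6,0,-0.02,0],[1,0,-0.12,-2.4,0,-0.04,0],[1,0,-0.12,-2.8,0,-0.04,0],[1,0,-0.12,-2.8,0,-0.04,0]]'
cat > chk.py <<'E'
from fit import *
import sys
p,d,m,T=cam('wrist'); C=cloud(d,m,T); o=bot.get_obs(); t=o['ee_pos']; print('tcp',t.round(4),o['tcp_rot'].round(2),o['wrist_force'].round(1))
Rz=R.from_euler('z',-14,degrees=True).as_matrix(); L=(C-t)@Rz
k=(d>0)&(abs(L[...,0])<.036)&(L[...,1]>.01)&(L[...,1]<.055)&(L[...,2]<.006)&(L[...,2]>-.015); q=L[k]
A=np.c_[q[:,:2],np.ones(len(q))]; s=np.linalg.lstsq(A,q[:,2],rcond=None)[0]; r=q[:,2]-A@s; g=abs(r)<.003
s=np.linalg.lstsq(A[g],q[g,2],rcond=None)[0]
print('roof pts',k.sum(),g.sum(),'roof z rel tcp',s.round(4),np.percentile(q[:,2],[5,50,95]).round(4),'y max',np.percentile(q[:,1],98).round(4),'x',np.percentile(q[:,0],[2,98]).round(4))
W=C[(d>0)&(abs(C[...,0]-.433)<.11)&(abs(C[...,1]+.33)<.11)&(C[...,2]>.013)&(C[...,2]<.022)]; print('tray wall',len(W),np.percentile((W-t)@Rz,[2,98],axis=0).round(4).tolist())
save(cv2.resize(p,None,fx=1.4,fy=1.4),sys.argv[1])
E
python3 chk.py w4.png; python3 pl.py .433 -.33 .061 -14
```

```text
time: 8.65
ee_pos: [0.4322, -0.3277, 0.1325]
tcp_rot: [-89.9, -0.0, -13.9]
wrist_force: [-0.6, -0.2, -1.5]
opening: 0.0108
tcp [ 0.4327 -0.328   0.134 ] [-89.93  -0.14 -13.91] [-0.2 -0.3 -0.4]
roof pts 13496 12906 roof z rel tcp [-0.0004 -0.0016 -0.0079] [-0.0091 -0.0079 -0.0067] y max 0.0531 x [-0.0347  0.0324]
tray wall 3916 [[-0.0795, -0.0775, -0.1205], [0.0794, 0.0801, -0.1154]]
shift [ 0.01 -0.08 -2.92] turn [-0.01  0.03 -0.02] from [ 0.4327 -0.328   0.134 ]
```

View pics/w4.png

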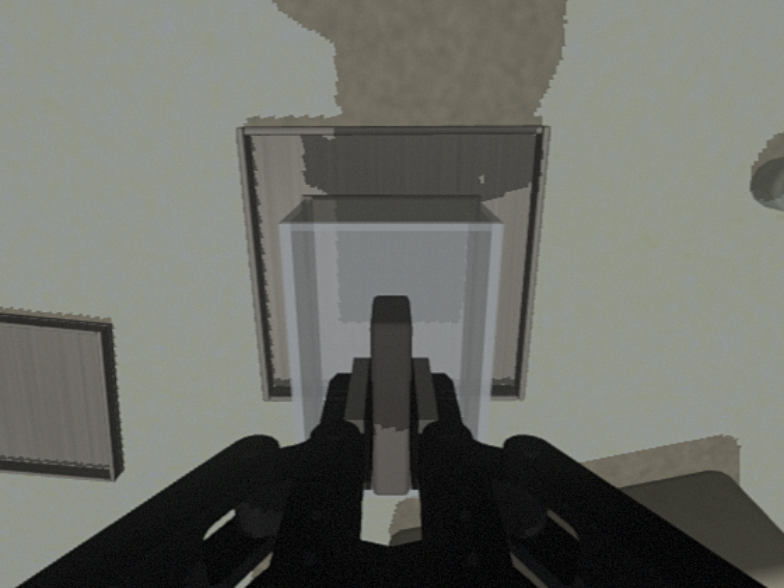

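```bash
python3 -m jog '[[1,0,-0.04,-0.6,0,0,0],[1,0,-0.08,-1.2,0,0,0],[1,0,-0.08,-1.8,0,0,0],[1,0,-0.08,-2.25,0,0,0],[1,0,-0.08,-2.5,0,0,0]]'
python3 -m jog '[[1,0,0,-0.05,0,0,0],[1,0,0,-0.1,0,0,0],[1,0,0,-0.1,0,0,0]]'
```

```text
time: 9.2
ee_pos: [0.4323, -0.3299, 0.0703]
tcp_rot: [-89.9, -0.1, -13.9]
wrist_force: [-0.4, -0.3, -0.2]
opening: 0.011
time: 9.5
ee_pos: [0.433, -0.3305, 0.0701]
tcp_rot: [-90.0, -0.3, -13.9]
wrist_force: [-0.2, 0.4, -1.0]
opening: 0.0107
```

```bash
for i in 1 2 3; do python3 -m jog '[[1,0,0,-0.04,0,0,0],[1,0,0,-0.08,0,0,0],[1,0,0,-0.08,0,0,0]]' | grep -E 'ee_pos|force'; done
```

```text
ee_pos: [0.4329, -0.3303, 0.0677]
wrist_force: [0.1, 0.1, -0.3]
ee_pos: [0.4328, -0.3303, 0.0655]
wrist_force: [-0.2, -0.9, -0.9]
ee_pos: [0.4327, -0.3302, 0.0634]
wrist_force: [0.3, -0.1, -1.1]
```

```bash
for i in 1 2; do python3 -m jog '[[1,0,0,-0.03,0,0,0],[1,0,0,-0.04,0,0,0],[1,0,0,-0.04,0,0,0]]' | grep -E 'ee_pos|force'; done
```

```text
ee_pos: [0.4328, -0.3303, 0.0626]
wrist_force: [-0.2, -0.6, -1.6]
ee_pos: [0.4328, -0.3303, 0.0616]
wrist_force: [-0.0, -0.2, -0.7]
```

```bash
for i in 1 2; do python3 -m jog '[[1,0,0,-0.03,0,0,0],[1,0,0,-0.04,0,0,0],[1,0,0,-0.04,0,0,0]]' | grep -E 'ee_pos|force'; done
```

```text
ee_pos: [0.4328, -0.3303, 0.0606]
wrist_force: [0.7, -0.3, -0.1]
ee_pos: [0.433, -0.3304, 0.06]
wrist_force: [0.2, 1.0, 2.9]
```

```bash
python3 -m jog '[[0.95,0,0,0,0,0,0],[0.85,0,0,0,0,0,0],[0.6,0,0,0,0,0,0],[0.4,0,0,0,0,0,0],[0.4,0,0,0,0,0,0]]'
python3 -m jog '[[0.4,0,0,0.4,0,0,0],[0.4,0,0,1,0,0,0],[0.4,0,0,2,0,0,0],[0.4,0,0,3.5,0,0,0],[0.4,0,0,5,0,0,0]]'
python3 -m jog '[[0.4,0,0,1,0,0,0],[0.4,0,0,1,0,0,0]]'
python3 chk.py w5.png
python3 - <<'E'
from fit import *
for n in ['top','side']:
    p,d,m,T=cam(n); C=cloud(d,m,T); L=toS(C).reshape(-1,3)
    for nm,a,b in (('rack top',.045,.06),('base',.0085,.0145)):
        k=L[(abs(L[:,0])<.05)&(abs(L[:,1])<.12)&(L[:,2]>a)&(L[:,2]<b)]
        print(n,nm,len(k),np.percentile(k,[2,50,98],axis=0).round(4).tolist())
    P=C.reshape(-1,3); k=P[(abs(P[:,0]-.433)<.08)&(abs(P[:,1]+.33)<.08)&(P[:,2]>.04)&(P[:,2]<.06)]; print('roof',len(k),np.median(k,0).round(4),cv2.minAreaRect((k[:,:2]*1000).astype(np.float32)))
    o=np.load(n+'.npz')['C']; 
    for l in ['amber','jar','beaker','pipette','tipbox','vial_a']:
        for r in bot.regions_of(n,l):
            kk=r['pixels']&(d>0)
            if r['conf']>.5: print(n,l,np.median(C[kk],0).round(3))
    save(p,n+'1.png')
E
```

```text
time: 12.1
ee_pos: [0.4328, -0.3303, 0.0595]
tcp_rot: [-90.0, -0.2, -13.9]
wrist_force: [0.2, -0.9, 0.5]
opening: 0.0511
time: 12.6
ee_pos: [0.4326, -0.3301, 0.1872]
tcp_rot: [-90.0, -0.3, -13.9]
wrist_force: [0.4, -1.4, -0.8]
opening: 0.0512
time: 12.8
ee_pos: [0.434, -0.3312, 0.2154]
tcp_rot: [-90.1, -0.6, -13.9]
wrist_force: [0.2, -0.3, -0.3]
opening: 0.0511
tcp [ 0.4336 -0.3309  0.2129] [-90.07  -0.47 -13.93] [-0.3 -0.6 -1. ]
top rack top 684 [[-0.0295, -0.0872, 0.0454], [0.0005, -0.0415, 0.0512], [0.0293, 0.0057, 0.0574]]
top base 174 [[-0.0392, -0.0953, 0.0087], [0.0306, -0.0339, 0.0113], [0.0437, 0.0131, 0.0144]]
roof 685 [ 0.4347 -0.3216  0.0524] ((433.4913024902344, -327.091552734375), (99.36682891845703, 70.36109161376953), 76.02384185791016)
top amber [0.611 0.192 0.1  ]
top jar [ 0.662 -0.186  0.067]
top beaker [ 0.41  -0.142  0.008]
top pipette [0.404 0.094 0.02 ]
top tipbox [0.774 0.053 0.057]
top vial_a [0.641 0.291 0.047]
side rack top 595 [[-0.0279, -0.0857, 0.0467], [0.0014, -0.0337, 0.054], [0.0289, 0.0075, 0.0583]]
side base 198 [[-0.0389, -0.0912, 0.0088], [0.029
[... 619 characters left out ...]
                                                      ~~~~~~~~~~~~~^^^^^^^^^^^^^^^^^^
    return _quantile_unchecked(
        a, q, axis, out, overwrite_input, method, keepdims, weights)
    return _ureduce(a,
                    func=_quantile_ureduce_func,
    ...<5 lines>...
                    overwrite_input=overwrite_input,
                    method=method)
    r = func(a, **kwargs)
    result = _quantile(arr,
                       quantiles=q,
    ...<2 lines>...
                       out=out,
                       weights=wgt)
    slices_having_nans = np.isnan(arr[-1, ...])
                                  ~~~^^^^^^^^^
IndexError: index -1 is out of bounds for axis 0 with size 0
```

View pics/side1.png

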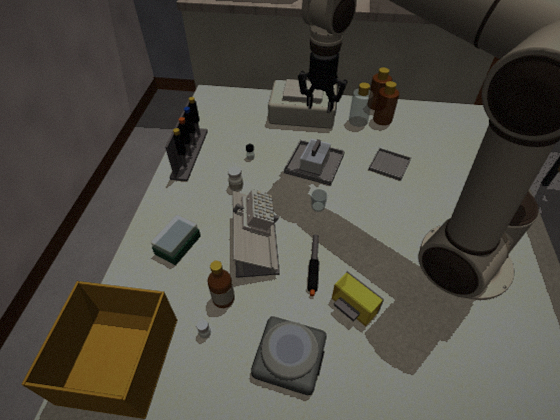

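```bash
python3 -c "
from workcell import bot
print(bot.job_done())"
```

```text
the job is handed in; nothing more can be done
None
```

I slid the rack about 65 mm until its ears were under the fingers. I then pulled the cover off square to the slope, set it down flat in the larger tray and let go. The job was handed in at about 13 s; no verdict was given.

**Rack:** the last camera check put it at stand y ≈ -0.041 m and x within 1 mm of centre. It was down on the bed and under both fingers.

**Cover:** its centre is within about 5 mm of the tray's centre. The roof measured 52 to 55 mm high, against 54 mm when the cover is fully seated. It touched down at about 3 N, and the gripper is about 150 mm above it and clear.

**Bystanders:** six of the seven showed no shift between the first and last measurements. vial_b was found only once, before the move, so it has no final position; it looks unmoved in the last side picture. The pipette's visible middle read 8 mm different from above, and the arm never went near it. The beaker's two top-camera readings can't be compared, but the side camera put it in the same place.

**Failed check:** the last wrist-camera check crashed because its height window held no points, so the end state rests on the top and side cameras.

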